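Cap the spare branch and hold the damper at the fifth click

ROBOT

A 7-joint arm with a two-finger parallel gripper is mounted at the origin on the work surface. World frame = base frame: x ahead of the robot, y to its left, z up, the work surface at z = 0. Lengths are in m, angles in rad, forces in N, time in s.
With the tool pointing down it reaches from about 0.4 to 0.85 m from the base axis. Payload 10.4 kg.
Tool frame: the origin (TCP) lies midway between the tips of the shut fingers; the grasp point (between the pads) lies 19 mm behind it; z points along the fingers, y is the direction in which the jaws open and shut (so a half turn about z gives the same grasp; the last joint's range is limited). The gripper opens to 85 mm and grips with 20 to 120 N. Pads are 22 mm wide; open, the fingers measure 114 mm over their backs; the gripper's body (76 mm by 85 mm) begins 54 mm behind the grasp point. The pads swing forward as they close: fully open they stand 13 mm farther back than shut.
Start: joints at [1.128, 0.332, -0.065, 1.46, 0.022, 1.35, -0.088], TCP at [0.255, -0.571, 0.192] pointing down, gripper open.
Joint ranges: [-2.6, 2.6], [-0.5, 2.12], [-1.47, 1.34], [0.16, 2.42], [-1.27, 4.41], [0.06, 2.06], [-2.6, 2.6]. Speed limits (rad/s): [2.22, 2.22, 2.79, 2.79, 3.14, 3.14, 3.14].

INTERFACE

Orientations are given as a unit quaternion [x, y, z, w].
In Python, from workcell import get_obs, camera, calibration, hand_in gives the robot as it stands.
- The arm moves only by the shell command python3 -m handwheel 'ROWS' [FORCE]. ROWS is JSON, a list of rows, each an object with "jaw": the finger opening in mm, from 0 to 85.4; "delta_pos": the shift along the tool's x, y, z scaled (see below), a list of three; "turn": the turn about the tool's z scaled (see below). In form: [{"jaw": jaw, "delta_pos": [tx, ty, tz], "turn": turn}, ...]. A call has 1 to 10 rows; each row is the pose to reach, as a shift and turn from the pose commanded when the call began, along the tool's axes at that moment, turning the shorter way round; what a row does not reach only later rows make up. The controller multiplies each number of a shift by 1 m and each number of a turn by pi rad. A row lasts 1/12 s, in which the tool goes at most 41.7 mm and 7.16 degrees, less where a joint would pass 70% of its speed; a pose out of reach is approached as far as the arm can. A call with a number of a shift or a turn outside -1 to 1 is refused whole. A call with a gripper value outside its range is refused whole. The fingers move at their own pace and stop on an object; FORCE is the grip in N (left out, the last holds). Time passes only in rows, so rows that repeat a pose let the fingers close. It gives the time, the measured TCP pose, the force and the opening at its end, in the units of the state.
- get_obs(): the state, without advancing time (a new reading comes with each control period).
- camera(name): name is "side" or "top" or "wrist"; returns the picture (420x560x3 uint8, red, green, blue); there is no depth.
- calibration(name): a dict with "mtx" (3x3 intrinsics, pixels), "rvec" (rotation vector, rad) and "tvec" (3), from world to camera coordinates, as OpenCV has them. Camera axes: x right, y down, z forward; pixel columns grow to the right and rows downward; lengths in m; the calibration is good to about 2 mm. A picture is of the moment at which its call begins: read the wrist's pose just before it. calibration takes no time and is no camera call; for the wrist camera it gives the pose at the moment of the call.
- hand_in(): hands the job in, once; it reports no verdict.
The state is a dict: "clock": time; "joint_pos": joint angles; "joint_velocities": joint speeds; "tau": joint torques, N m; "position": TCP position; "ee_rot": TCP orientation; "ft_force": force on the tool from outside, world axes, zero at the start; "torque": the same for the moment, N m; "grip_width": opening from 0.0 (shut) to 1.0 (fully open).
Only numpy, scipy, OpenCV 4.12 (cv2) and the standard library are available. Lean on these libraries where they do the work, as an engineer would, in place of code of your own. Each camera call takes 0.05 s, during which the arm holds its last target.

TASK

Balance the fume extraction: push the yellow blanking cap fully home over the open upright spigot of the duct and let it go. Then take the red knob of the sprung damper lever and open the damper from shut by exactly five clicks, never as far as a sixth. Leave everything else on the bench where it lies, and finish still holding the knob steady at the fifth click, so that a workmate can tighten the lock nut.

Things in the scene. Friction and masses are not known exactly. Their poses are not given: they have to be found in the camera images.
- cap_mid (a point): Loose yellow cap, standing on the bench mouth down. This point is half-way up its 60 mm, at the foot of the handle: below it the round cup, 74 mm across, 30 mm tall (inside 68 across, 26 deep, open below); above it an upright bar handle 30 mm tall, 56 mm long along this frame's x, 16 mm thick along y. z is up. About 90 g.
- spigot_top (a point): Centre of the open mouth of the spare upright pipe, 63 mm across, on the 100 mm duct fixed across the bench. The mouth is 180 mm above the bench; 48 mm of pipe stands clear below it. z is up, y runs along the duct towards the damper lever. With the cap fully home cap_mid is 4 mm above this point.
- pivot (a point): On the upright axis of the damper lever, on the duct 240 mm from the spigot, 178 mm above the bench (the height of the knob's middle). z is up; x points from the shut lever's knob to the pivot; y runs along the duct, away from the spigot. A notched plate of 97 mm radius lies under the lever, 144 mm above the bench; a slack brass wing nut sits on the pivot.
- knob_mid (a point): Middle of the red upright round knob, 24 mm across, from 153 to 203 mm above the bench, on the end of the flat damper lever, 145 mm from the pivot. Being round it can turn in the grip. The lever's strip, 22 mm wide, is just below it, and a small steel housing on the strip, 166 mm above the bench, begins 16 mm inward of the knob's axis.
- damper (a joint): Lever angle, rad. 0 = shut, on its stop, knob towards the robot; grows clockwise seen from above (knob swings along the duct, away from the spigot) to 1.57. A click every 10 degrees: fifth notch at 0.873, teeth about it at 0.785 and 0.960. A spring stronger than the notches shuts it if let go; the knob needs about 2 to 8 N, rising before each tooth, falling after it.
- endcap: Bystander: larger grey metal end cap, 108 mm across, 40 mm tall, lying flat; it does not fit the spigot. Origin at the centre of its underside.
- tape: Bystander: roll of foil tape, 100 mm across, 48 mm tall, lying flat beyond the duct. Origin at the centre of its underside.
- meter: Bystander: orange hand-held airflow meter with a black round vane head, about 223 mm long, 72 mm wide and 30 mm tall, lying on its back beyond the duct. Origin under its middle.
- driver: Bystander: screwdriver with a blue handle, 200 mm long, lying near the lever's knob. Origin under its middle.
- clip: Bystander: steel hose clip ring, 72 mm across, 12 mm tall, lying flat beyond the duct. Origin at the centre of its underside.
- fob: Bystander: oval plywood key fob, 84 mm by 52 mm, 5 mm thick. Origin at the centre of its underside.
- mouse: Bystander: black computer mouse, 105 by 62 by 34 mm. Origin at the centre of its underside.
Mind the look-alikes: they are no part of the job. Leave any pink look-alike of the part that bears cap_mid alone.

How it is judged:
On the way, in this order (a step that is already met when the one before it is completed fails the run):
1. the yellow cap is fully home on the spigot and let go, the damper still shut (horizontal distance between cap_mid and spigot_top below 0.007 m and z of cap_mid in the frame of spigot_top between 0 and 0.008 m and angle between cap_mid's own z axis and vertical below 0.1 rad and contact force between cap and the fingers below 0.3 N and value of joint damper below 0.08 rad), for 0.2 s.
2. the damper lever has been brought to the fifth click by its knob (value of joint damper between 0.803 and 0.943 rad and contact force between knob and the fingers above 1 N), for 0.5 s.
At the end, for the whole second after the job is handed in: The gripper still holds the red knob (more than 1 N on it) with the lever at rest in the fifth notch, 0.873 rad within 0.07, and the yellow cap sits fully home on the spigot: within 7 mm of its axis, within 4 mm of full depth, tilted less than 0.1 rad (all of step 2 and velocity of joint damper between -0.05 and 0.05 rad/s and horizontal distance between cap_mid and spigot_top below 0.007 m and z of cap_mid in the frame of spigot_top between 0 and 0.008 m and angle between cap_mid's own z axis and vertical below 0.1 rad); the arm keeps its last pose, push and grip.
It fails at once if the damper lever went over to the sixth click (value of joint damper above 0.975 rad).
It fails at once if another thing on the bench was moved more than 25 mm (distance of any of endcap, tape, meter, driver, clip, fob, mouse from where it was at the start of the episode above 0.025 m).
It also fails if it takes over 72 s, if anything falls off the work surface, if the arm or the gripper's body presses on something with over 40 N, if the wrist force passes 120 N, or if a joint passes its speed limit or range.

## Working session

There is one attempt and no reset: what is moved stays moved. The work goes in short steps, Python scripts to look and compute and a shell command to move; the robot and the scene stay as the last step left them, time stands still between calls to the robot, and variables do not carry over. Pictures are saved under pics/ and viewed, and the job is handed in when it is done.

```bash
ls; mkdir -p pics
python3 - <<'E'
from workcell import *
import cv2
print(get_obs())
for n in ["side","top","wrist"]:
    c=calibration(n);print(n,c)
    cv2.imwrite(f"pics/{n}0.png",camera(n)[:,:,::-1])
E
```

```text
pics
{'clock': 0.0, 'joint_pos': array([ 1.12841403,  0.3328424 , -0.0647025 ,  1.46094138,  0.02160201,
        1.34988012, -0.08852404]), 'joint_velocities': array([-0.00158633, -0.00104366, -0.00098662, -0.00040417,  0.00044017,
       -0.00056033, -0.00035534]), 'tau': array([ 1.19368547e-04, -6.25448728e+01,  4.89539013e-02, -3.91605306e+01,
        1.61279325e-02,  9.86455794e-03, -5.27639918e-05]), 'position': array([ 0.25454773, -0.57035277,  0.19103434]), 'ee_rot': array([ 9.78053394e-01,  2.08353271e-01, -1.74953734e-04, -6.65211284e-04]), 'ft_force': array([ 0.1608728 ,  0.23134409, -0.03864489]), 'torque': array([ 0.00915519,  0.01954252, -0.0452597 ]), 'grip_width': 0.9999148992803222}
side {'mtx': array([[538.65199947,   0.        , 280.93801716],
       [  0.        , 538.65199947, 204.10831601],
       [  0.        ,   0.        ,   1.        ]]), 'rvec': array([ 0.76081751, -2.58427132,  1.15267691]), 'tvec': array([0.46140154, 0.27312719, 1.33981629])}
top {'mtx': array([[396.62626914,   0.        , 278.34519662],
       [  0.        , 396.62626914, 207.37852942],
       [  0.        ,   0.        ,   1.        ]]), 'rvec': array([ 2.1303928 , -2.10016318,  0.21741343]), 'tvec': array([0.0334655 , 0.55708273, 1.24079178])}
wrist {'mtx': array([[333.91238424,   0.        , 285.01842888],
       [  0.        , 333.91238424, 207.67628798],
       [  0.        ,   0.        ,   1.        ]]), 'rvec': array([-2.40977476,  1.56243216,  0.24627057]), 'tvec': array([-0.62444644, -0.03902263,  0.38045132])}
```

View pics/side0.png

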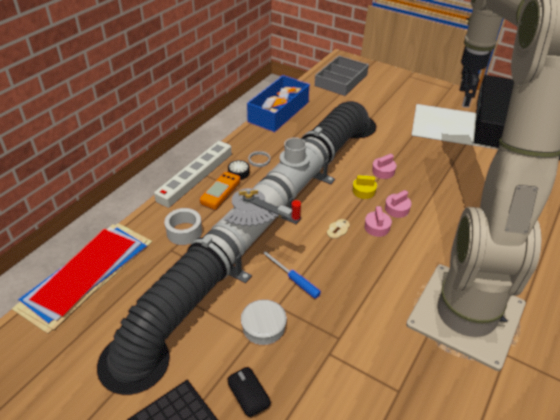

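View pics/top0.png

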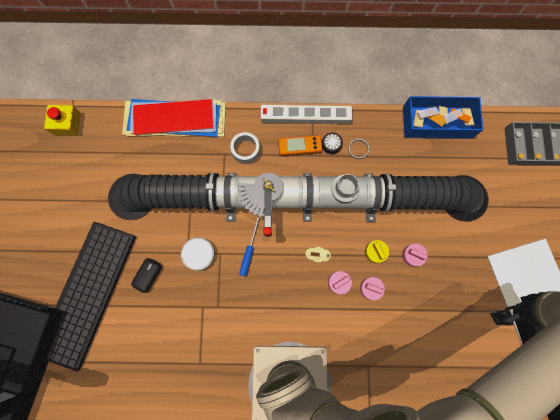

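View pics/wrist0.png

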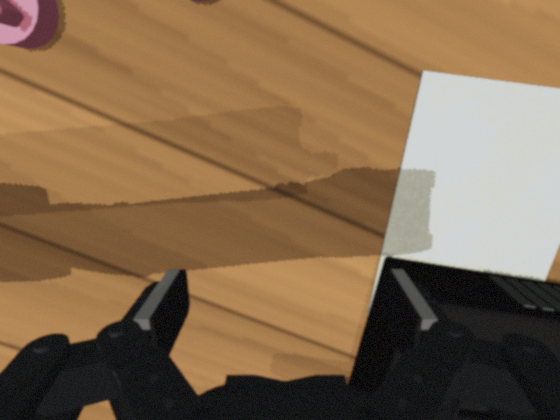

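The top view shows the yellow cap at about (377,251), the spigot mouth at (347,185), the pivot at (268,187) and the red knob at (267,231). Pink caps stand next to the yellow one. Next I'll zoom in.

```bash
cat > h.py <<'E'
import numpy as np, cv2
from workcell import *
from scipy.spatial.transform import Rotation as R
def bp(n,uv,z,c=None):
    c=c or calibration(n)
    Rm=cv2.Rodrigues(np.array(c["rvec"]))[0];t=np.array(c["tvec"]).ravel()
    d=Rm.T@np.linalg.inv(c["mtx"])@np.array([uv[0],uv[1],1.]);o=-Rm.T@t
    return o+d*(z-o[2])/d[2]
def pj(n,p,c=None):
    c=c or calibration(n)
    return cv2.projectPoints(np.array(p,float).reshape(-1,3),np.array(c["rvec"]),np.array(c["tvec"]),c["mtx"],None)[0].reshape(-1,2)
def yellow(im):
    h=cv2.cvtColor(im,cv2.COLOR_RGB2HSV);return cv2.inRange(h,(22,120,60),(34,255,255))
def red(im):
    h=cv2.cvtColor(im,cv2.COLOR_RGB2HSV);return cv2.inRange(h,(0,170,60),(6,255,255))|cv2.inRange(h,(174,170,60),(180,255,255))
E
python3 - <<'E'
from h import *
t=cv2.imread("pics/top0.png");s=cv2.imread("pics/side0.png")
cv2.imwrite("pics/t1.png",cv2.resize(t[165:275,235:415],None,fx=4.4,fy=4.4,interpolation=cv2.INTER_CUBIC))
cv2.imwrite("pics/s1.png",cv2.resize(s[130:240,230:410],None,fx=4.4,fy=4.4,interpolation=cv2.INTER_CUBIC))
for p,z in [((377,251),.03),((347,185),.18),((268,187),.178),((267,231),.203)]: print(bp("top",p,z))
for p,z in [((365,187),.03),((295,147),.18),((296,204),.203)]: print(bp("side",p,z))
E
```

```text
[ 0.42119915 -0.28305806  0.03      ]
[ 0.60247842 -0.16285822  0.18      ]
[0.59333089 0.07326872 0.178     ]
[0.45699791 0.07294988 0.203     ]
[ 0.41251338 -0.26846635  0.03      ]
[ 0.59587254 -0.14750391  0.18      ]
[0.45505843 0.08113685 0.203     ]
```

View pics/t1.png

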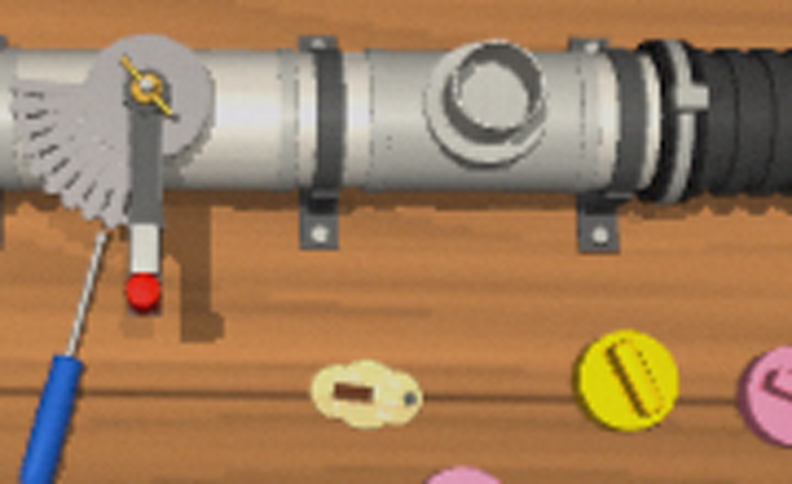

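View pics/s1.png

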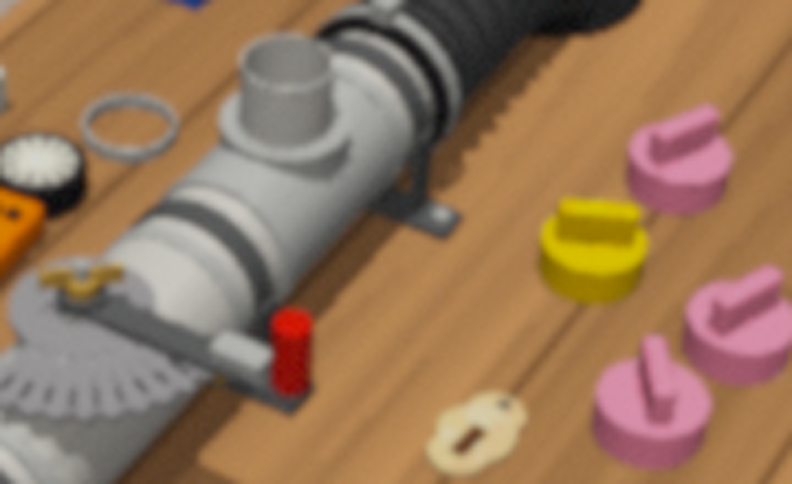

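```bash
cat >> h.py <<'E'
from scipy.optimize import minimize
def capparts(x,y,yaw,z0=0.):
    a=np.linspace(0,2*np.pi,48,endpoint=False)
    cup=[np.c_[x+.037*np.cos(a),y+.037*np.sin(a),0*a+z] for z in (z0,z0+.03)]
    c,s=np.cos(yaw),np.sin(yaw)
    b=np.array([(x+u*c-v*s,y+u*s+v*c,z) for u in(-.028,.028) for v in(-.008,.008) for z in(z0+.03,z0+.06)])
    return [np.vstack(cup),b]
def cylparts(x,y,r,z1,z2):
    a=np.linspace(0,2*np.pi,32,endpoint=False)
    return [np.vstack([np.c_[x+r*np.cos(a),y+r*np.sin(a),0*a+z] for z in(z1,z2)])]
def render(n,parts,shape,c,S=4):
    m=np.zeros((shape[0]*S,shape[1]*S),np.uint8)
    for p in parts:
        q=(pj(n,p,c)+.5)*S-.5
        cv2.fillConvexPoly(m,cv2.convexHull(np.round(q).astype(np.int32)),255)
    return cv2.resize(m,(shape[1],shape[0]),interpolation=cv2.INTER_AREA)/255.
def fit(obs,model,x0,step):
    # obs: list (name,cal,mask)
    def f(p): return sum(np.abs(render(n,model(*p),m.shape,c)-m/255.).sum() for n,c,m in obs)
    x0=np.array(x0,float);sim=np.vstack([x0]+[x0+np.eye(len(x0))[i]*step[i] for i in range(len(x0))])
    r=minimize(f,x0,method="Nelder-Mead",options=dict(initial_simplex=sim,xatol=1e-4,fatol=.1,maxiter=300))
    return r.x,r.fun,sum((m>0).sum() for _,_,m in obs)
def win(m,u,v,r):
    o=np.zeros_like(m);o[v-r:v+r,u-r:u+r]=m[v-r:v+r,u-r:u+r];return o
E
python3 - <<'E'
from h import *
I={n:cv2.imread(f"pics/{n}0.png")[:,:,::-1] for n in("top","side")}
C={n:calibration(n) for n in I}
W={"top":(377,251,22),"side":(365,186,22)}
K={"top":(267,231,12),"side":(296,210,18)}
for ns in (["top"],["side"],["top","side"]):
    print(ns,fit([(n,C[n],win(yellow(I[n]),*W[n])) for n in ns],capparts,[.418,-.277,.45],[.01,.01,.3]))
    print(ns,fit([(n,C[n],win(red(I[n]),*K[n])) for n in ns],lambda x,y:cylparts(x,y,.012,.153,.203),[.455,.077],[.01,.01]))
for p in [(.597,-.157,.18),(.42,-.28,.0)]: print(pj("top",p),pj("side",p))
print(bp("top",(347.5,186.1),.18),bp("side",(295.2,144.1),.18),bp("top",(268.6,185),.178))
E
```

```text
['top'] (array([ 0.42236966, -0.28584003,  0.60964254]), np.float64(28.768627450980393), np.int64(431))
['top'] (array([0.45943995, 0.07299384]), np.float64(17.266666666666666), np.int64(60))
['side'] (array([ 0.42008339, -0.28297801,  0.47833339]), np.float64(45.286274509803924), np.int64(483))
['side'] (array([0.45991984, 0.0746658 ]), np.float64(37.64313725490196), np.int64(158))
['top', 'side'] (array([ 0.42179617, -0.28524231,  0.54370083]), np.float64(81.8078431372549), np.int64(914))
['top', 'side'] (array([0.46040907, 0.0737661 ]), np.float64(56.64705882352941), np.int64(218))
[[345.07784634 186.74690511]] [[296.3785022  145.24097575]]
[[373.88228577 252.18925626]] [[363.27163105 191.47284203]]
[ 0.59910329 -0.16428207  0.18      ] [ 0.60271366 -0.15987979  0.18      ] [0.59953441 0.07159166 0.178     ]
```

```bash
cat >> h.py <<'E'
def plan(target,yaw):
    o=get_obs();r=R.from_quat(o["ee_rot"]);d=r.inv().apply(np.array(target)-o["position"])
    X=r.as_matrix()[:,0];y0=np.arctan2(X[1],X[0])
    dy=(yaw-y0+np.pi/2)%np.pi-np.pi/2
    print("pos",o["position"],"yaw",y0,"delta",np.round(d,4),"turn",np.round(-dy/np.pi,4), "tilt",r.as_matrix()[2,2])
E
python3 -c "
from h import *
plan((.4216,-.2845,.20),.54)"
```

```text
pos [ 0.25459562 -0.5704467   0.1912292 ] yaw 0.4197834020365944 delta [ 0.269  -0.1931 -0.0086] turn -0.0383 tilt -0.9999994611805556
```

```bash
python3 -m handwheel '[{"jaw":50,"delta_pos":[0.033,-0.024,-0.001],"turn":-0.005},{"jaw":50,"delta_pos":[0.066,-0.048,-0.002],"turn":-0.01},{"jaw":50,"delta_pos":[0.1,-0.072,-0.004],"turn":-0.015},{"jaw":50,"delta_pos":[0.134,-0.096,-0.005],"turn":-0.02},{"jaw":50,"delta_pos":[0.168,-0.12,-0.006],"turn":-0.03},{"jaw":50,"delta_pos":[0.2,-0.145,-0.008],"turn":-0.038},{"jaw":50,"delta_pos":[0.235,-0.169,-0.009],"turn":-0.038},{"jaw":50,"delta_pos":[0.269,-0.193,-0.009],"turn":-0.038},{"jaw":50,"delta_pos":[0.269,-0.193,-0.009],"turn":-0.038},{"jaw":50,"delta_pos":[0.269,-0.193,-0.009],"turn":-0.038}]' 40
python3 - <<'E'
from h import *
c=calibration("wrist");im=camera("wrist");cv2.imwrite("pics/w1.png",im[:,:,::-1])
Rm=cv2.Rodrigues(np.array(c["rvec"]))[0];print("cam",-Rm.T@np.array(c["tvec"]).ravel())
m=yellow(im);print((m>0).sum())
cv2.imwrite("pics/w1m.png",m)
print(fit([("wrist",c,m)],capparts,[.4216,-.2845,.54],[.005,.005,.1]))
plan((.4216,-.2845,.036),.54)
E
```

```text
clock: 0.98
position: [0.4231, -0.2824, 0.2009]
ee_rot: [0.963, 0.269, 0.0, -0.0]
ft_force: [-0.8, -0.1, 0.2]
grip_width: 0.591
cam [ 0.49083367 -0.24170895  0.38302332]
3698
(array([ 0.42000245, -0.28379273,  0.50841941]), np.float64(147.78823529411764), np.int64(3698))
pos [ 0.42186648 -0.28441637  0.20072666] yaw 0.5409682267758137 delta [-2.000e-04 -1.000e-04  1.647e-01] turn 0.0003 tilt -0.9999999320692812
```

View pics/w1.png

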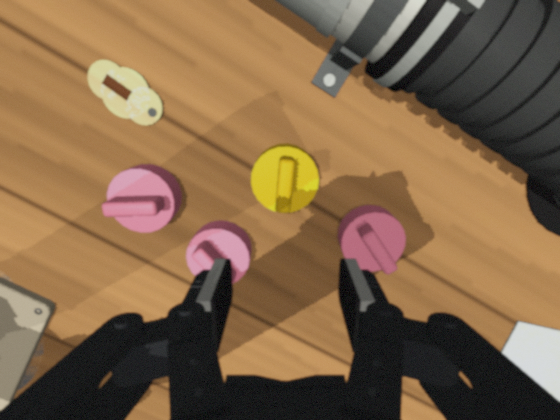

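The wrist view shows the yellow cap at (285,180), with its bar almost in line with the jaws. The fit agrees with the other views to about 2 mm. I'll descend and grip the bar.

```bash
python3 -m handwheel '[{"jaw":50,"delta_pos":[-0.001,0,0.04],"turn":0.005},{"jaw":50,"delta_pos":[-0.001,0,0.08],"turn":0.01},{"jaw":50,"delta_pos":[-0.001,0,0.12],"turn":0.01},{"jaw":50,"delta_pos":[-0.001,0,0.15],"turn":0.01},{"jaw":50,"delta_pos":[-0.001,0,0.165],"turn":0.01},{"jaw":50,"delta_pos":[-0.001,0,0.165],"turn":0.01},{"jaw":10,"delta_pos":[-0.001,0,0.165],"turn":0.01},{"jaw":10,"delta_pos":[-0.001,0,0.165],"turn":0.01},{"jaw":10,"delta_pos":[-0.001,0,0.165],"turn":0.01},{"jaw":10,"delta_pos":[-0.001,0,0.165],"turn":0.01}]' 60
python3 -m handwheel '[{"jaw":10,"delta_pos":[0,0,0],"turn":0},{"jaw":10,"delta_pos":[0,0,0],"turn":0}]'
python3 - <<'E'
from h import *
c=calibration("wrist");im=camera("wrist");cv2.imwrite("pics/w2.png",im[:,:,::-1])
plan((.601,-.162,.22),.51)
E
```

```text
clock: 1.87
position: [0.4217, -0.2862, 0.0373]
ee_rot: [0.968, 0.251, 0.001, 0.001]
ft_force: [-0.4, -0.5, -1.1]
grip_width: 0.117
clock: 2.03
position: [0.4212, -0.2857, 0.0365]
ee_rot: [0.968, 0.251, 0.0, 0.001]
ft_force: [0.2, 0.8, -0.2]
grip_width: 0.121
pos [ 0.42111904 -0.28557945  0.03630204] yaw 0.5077365359453614 delta [ 0.2173 -0.0204 -0.1837] turn -0.0007 tilt -0.9999995943161388
```

View pics/w2.png

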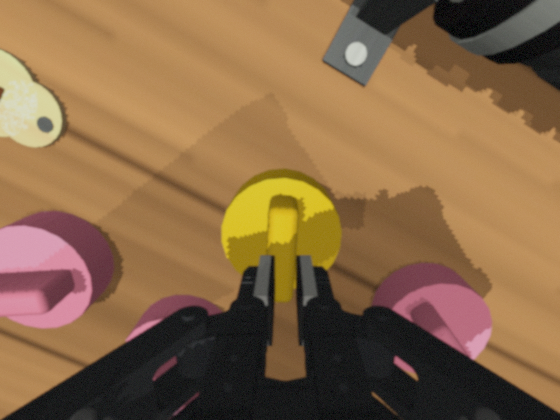

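The pads straddle the bar, at (283,275), but the opening reads 10 mm where 16 mm is expected, so I'll close further and check.

```bash
python3 -m handwheel '[{"jaw":0,"delta_pos":[0,0,0],"turn":0},{"jaw":0,"delta_pos":[0,0,0],"turn":0},{"jaw":0,"delta_pos":[0,0,0],"turn":0},{"jaw":0,"delta_pos":[0,0,-0.02],"turn":0},{"jaw":0,"delta_pos":[0,0,-0.04],"turn":0},{"jaw":0,"delta_pos":[0,0,-0.04],"turn":0}]'
python3 - <<'E'
from h import *
c=calibration("wrist");im=camera("wrist");cv2.imwrite("pics/w3.png",im[:,:,::-1])
s=camera("side");cv2.imwrite("pics/s3.png",cv2.resize(s[100:260,280:500],None,fx=3.6,fy=3.6,interpolation=cv2.INTER_CUBIC)[:,:,::-1])
print(get_obs()["grip_width"],get_obs()["position"])
E
```

```text
clock: 2.58
position: [0.4228, -0.2864, 0.0792]
ee_rot: [0.968, 0.251, 0.002, 0.002]
ft_force: [1.0, -0.3, 0.5]
grip_width: -0.0
-0.001967716431341272 [ 0.4213327 -0.2857041  0.0763671]
```

View pics/s3.png

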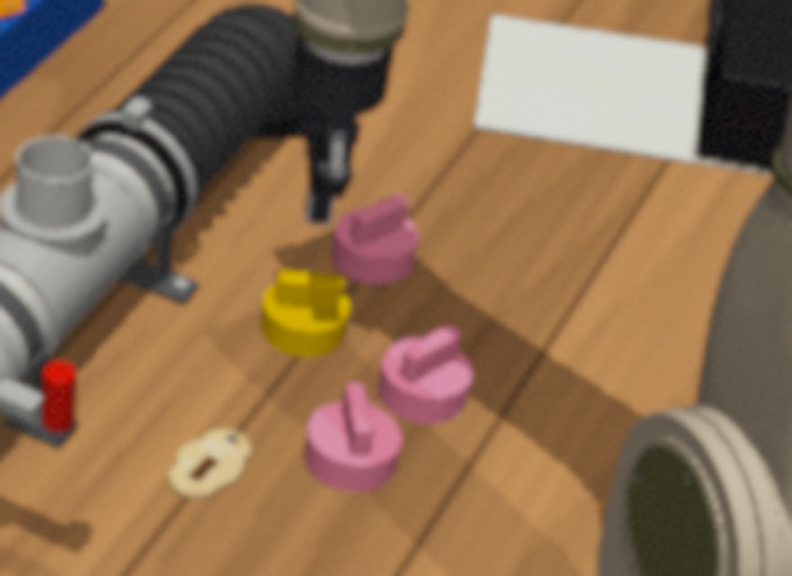

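View pics/w3.png

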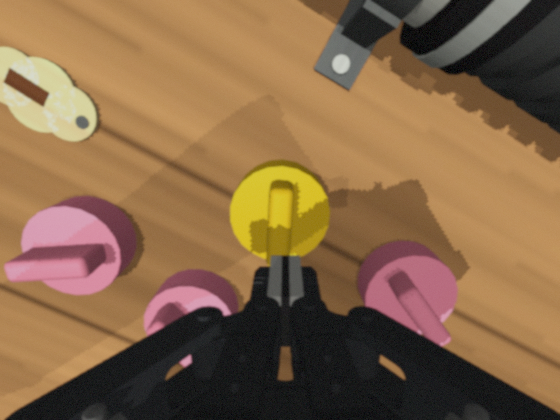

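The grasp missed: the cap is still standing and the jaws have shut empty. I'll check where the TCP really is in the cameras.

Run:
```python
from h import *
o=get_obs();p=o["position"];print(p)
print("tcp side",pj("side",p),"top",pj("top",p),"wrist",pj("wrist",p))
print("obs tip side approx",280+318/3.6,100+215/3.6)
im=camera("top");cv2.imwrite("pics/t3.png",cv2.resize(im[200:320,300:460],None,fx=5,fy=5,interpolation=cv2.INTER_CUBIC)[:,:,::-1])
c=calibration("wrist");w=cv2.imread("pics/w3.png")[:,:,::-1]
print(fit([("wrist",c,yellow(w))],capparts,[.4216,-.2845,.54],[.005,.005,.1]))
s=camera("side")
print(fit([("side",calibration("side"),win(yellow(s),365,186,22))],capparts,[.4216,-.2845,.54],[.005,.005,.1]))
```

```text
[ 0.4213327 -0.2857041  0.0763671]
tcp side [[366.71505498 171.22198702]] top [[381.46600802 249.58907674]] wrist [[284.68970794 241.10881082]]
obs tip side approx 368.3333333333333 159.72222222222223
(array([ 0.41748129, -0.28246223,  0.56380233]), np.float64(831.8823529411765), np.int64(7738))
(array([ 0.41992284, -0.28272953,  0.56655527]), np.float64(55.6), np.int64(475))
```

View pics/t3.png

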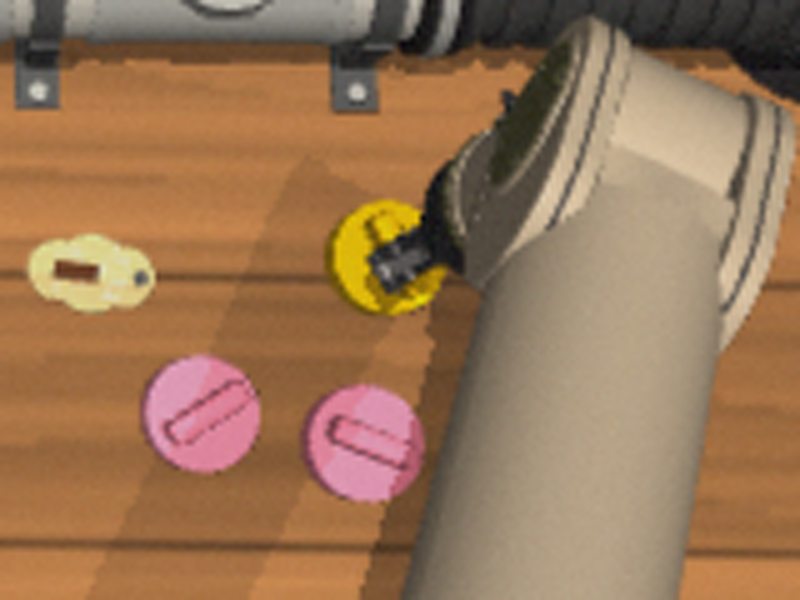

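Run:
```python
from h import *
s=camera("side");cv2.imwrite("pics/s4.png",cv2.resize(s[120:200,330:430],None,fx=7,fy=7,interpolation=cv2.INTER_CUBIC)[:,:,::-1])
w=cv2.imread("pics/w3.png");cv2.imwrite("pics/w3z.png",cv2.resize(w[150:350,200:380],None,fx=3,fy=3))
p=np.array([.4213,-.2857,.0764])
for d in (0,.01,.02,.03): print(d,pj("side",p+[0,0,d]),pj("top",p+[0,0,d]),pj("wrist",p+[0,0,d]))
```

```text
0 [[366.72559137 171.21794664]] [[381.46779804 249.59841845]] [[286.36412146 241.25355656]]
0.01 [[367.13625787 168.62744548]] [[382.29188232 249.28726623]] [[286.40699303 248.44161989]]
0.02 [[367.5503327  166.01544439]] [[383.12907579 248.97116434]] [[286.45447686 256.40299733]]
0.03 [[367.96785847 163.38167462]] [[383.97969374 248.64999372]] [[286.50735956 265.2695766 ]]
```

View pics/s4.png

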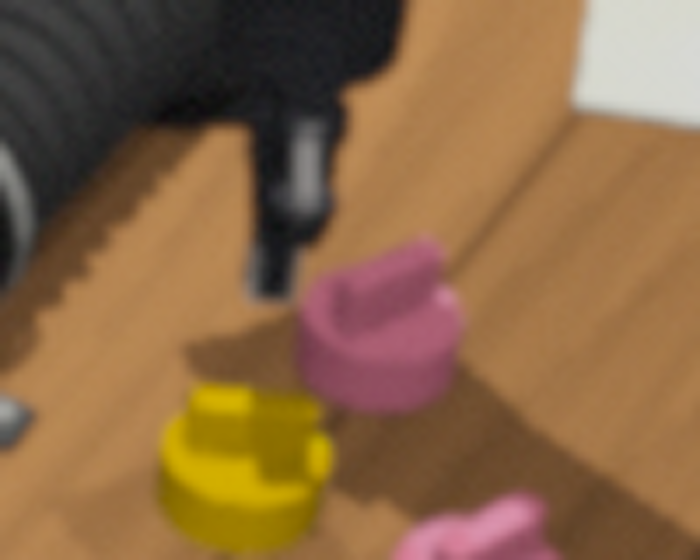

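View pics/w3z.png

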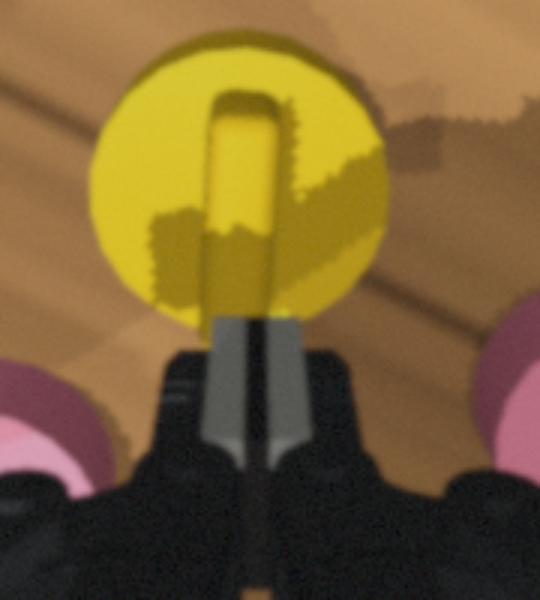

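Run:
```python
from h import *
def P(n):
    c=calibration(n);return c["mtx"]@np.c_[cv2.Rodrigues(np.array(c["rvec"]))[0],np.array(c["tvec"]).ravel()]
def tri(a,pa,b,pb):
    X=cv2.triangulatePoints(P(a),P(b),np.array(pa,float).reshape(2,1),np.array(pb,float).reshape(2,1));X=(X[:3]/X[3]).ravel()
    return X,pj(a,X),pj(b,X)
print(tri("side",(368.9,162.6),"wrist",(285.3,256)))
print(tri("side",(368.9,162.6),"top",(378,253)))
w=cv2.imread("pics/w3.png")[:,:,::-1];c=calibration("wrist");m=yellow(w)
# fit with free z0 , ignore rows>250
def model(x,y,yaw,z0): return capparts(x,y,yaw,z0)
m2=m.copy();m2[250:]=0
def f(p):
    r=render("wrist",model(*p),m.shape,c);r[250:]=0;return np.abs(r-m2/255.).sum()
r=minimize(f,[.42,-.284,.54,0.],method="Nelder-Mead",options=dict(initial_simplex=[[.42,-.284,.54,0],[.425,-.284,.54,0],[.42,-.279,.54,0],[.42,-.284,.64,0],[.42,-.284,.54,-.03]],maxiter=400))
print(r.x,r.fun,m2.sum()/255)
Rm=cv2.Rodrigues(np.array(c["rvec"]))[0];print("cam",-Rm.T@np.array(c["tvec"]).ravel(),Rm, get_obs()["position"])
t=cv2.imread("pics/t3.png");cv2.imwrite("pics/t3z.png",cv2.resize(t[180:340,300:500],None,fx=3.5,fy=3.5))
```

```text
(array([ 0.42105362, -0.28644026,  0.10782363]), array([[368.20951579, 162.90620335]]), array([[287.57179155, 267.65285109]]))
(array([ 0.40777321, -0.25958643,  0.13175108]), array([[369.3825045 , 162.67722524]]), array([[377.70991349, 252.18099564]]))
[ 0.41575056 -0.28281213  0.66175591 -0.00770235] 104.22745098039215 7359.0
cam [ 0.48981418 -0.24694531  0.25702397] [[ 0.48647207 -0.87369494 -0.00144229]
 [-0.8316342  -0.46355748  0.30577609]
 [-0.26782361 -0.14755207 -0.95210236]] [ 0.42036496 -0.28507059  0.07496693]
```

View pics/t3z.png

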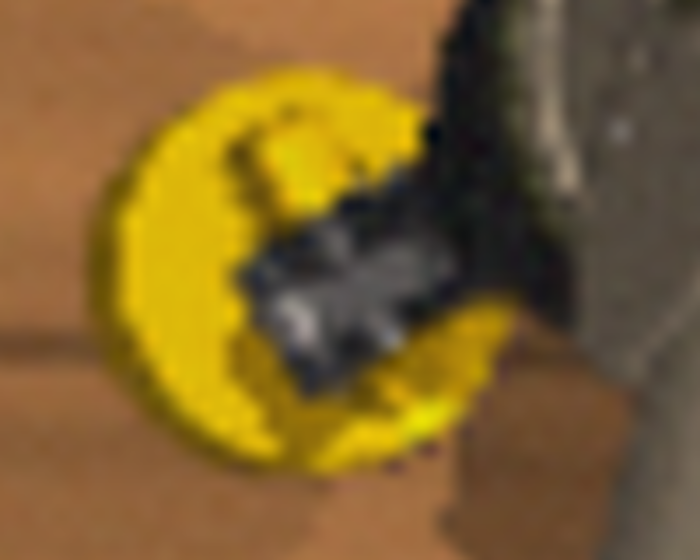

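The side view puts the fingertips about 30 mm above the reported TCP. Before trusting either number I'll let the arm settle and measure again.

```bash
python3 -m handwheel '[{"jaw":0,"delta_pos":[0,0,0],"turn":0},{"jaw":0,"delta_pos":[0,0,0],"turn":0},{"jaw":0,"delta_pos":[0,0,0],"turn":0}]'
python3 - <<'E'
from h import *
o=get_obs();p=o["position"];r=R.from_quat(o["ee_rot"]).as_matrix();c=calibration("wrist");w=camera("wrist")
cv2.imwrite("pics/w5.png",w[:,:,::-1])
print(o["joint_pos"],p)
m=yellow(w)
def f(q):
    rr=render("wrist",capparts(q[0],q[1],q[2],q[3]),m.shape,c);rr[250:]=0;mm=m.copy();mm[250:]=0;return np.abs(rr-mm/255.).sum()
for z0 in (0,-.01,-.02,.01): 
    b=minimize(lambda q:f([q[0],q[1],q[2],z0]),[.42,-.284,.54],method="Nelder-Mead",options=dict(initial_simplex=[[.42,-.284,.54],[.425,-.284,.54],[.42,-.279,.54],[.42,-.284,.64]]));print(z0,b.x,b.fun)
for d in (0,.01,.02,.03):
  for xx in (0,.011): print(d,xx,pj("wrist",p+[0,0,d]+xx*r[:,0],c).ravel(),pj("side",p+[0,0,d]+xx*r[:,0]).ravel())
E
```

```text
clock: 3.08
position: [0.4207, -0.2853, 0.0754]
ee_rot: [0.968, 0.251, -0.0, -0.0]
ft_force: [0.2, -0.4, 0.4]
grip_width: -0.003
[ 0.78942261  0.19790044 -0.31101368  1.89171837  0.06880564  1.06285664
 -0.612477  ] [ 0.42068148 -0.28526277  0.07541825]
0 [ 0.419101   -0.2842037   0.58229599] 158.81960784313725
-0.01 [ 0.41747894 -0.28509141  0.60547021] 298.82745098039214
-0.02 [ 0.41606446 -0.28603053  0.69486676] 648.8470588235294
0.01 [ 0.42032616 -0.28364014  0.59748694] 432.592156862745
0 0 [284.69116497 241.13221314] [366.80764537 171.61730032]
0 0.011 [284.69137139 223.70003035] [363.16658483 171.43956714]
0.01 0 [284.65886989 248.24999965] [367.2186146 169.0286786]
0.01 0.011 [284.65849991 230.04842597] [363.56242452 168.85075895]
0.02 0 [284.62312964 256.12709503] [367.63299437 166.41857446]
0.02 0.011 [284.62205456 237.08703323] [363.96154849 166.24047138]
0.03 0 [284.58336189 264.89184716] [368.05082732 163.78671938]
0.03 0.011 [284.58141902 244.93488488] [364.36399779 163.60843597]
```

View pics/w5.png

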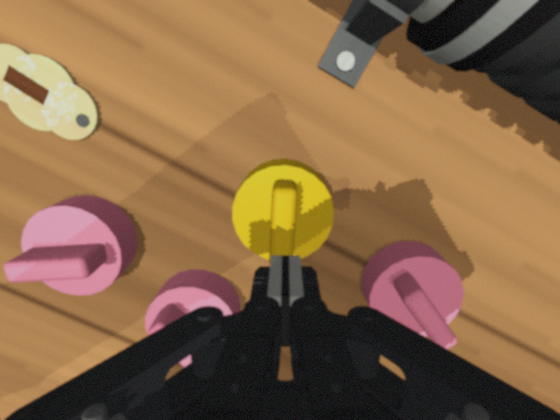

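Once settled, the wrist-camera fit confirms the arm pose and puts the cap at (0.419, -0.284). But the fingertips really are about 33 mm short of the reported TCP, as seen in both the side and wrist views and confirmed by the jaws shutting above the bar. So I'll go about 33 mm deeper than nominal, in stages, watching the force.

```bash
python3 -m handwheel '[{"jaw":45,"delta_pos":[-0.001,-0.001,0],"turn":-0.015},{"jaw":45,"delta_pos":[-0.001,-0.001,0],"turn":-0.015},{"jaw":45,"delta_pos":[-0.001,-0.001,0],"turn":-0.015},{"jaw":45,"delta_pos":[-0.001,-0.001,0.03],"turn":-0.015},{"jaw":45,"delta_pos":[-0.001,-0.001,0.05],"turn":-0.015},{"jaw":45,"delta_pos":[-0.001,-0.001,0.065],"turn":-0.015},{"jaw":45,"delta_pos":[-0.001,-0.001,0.065],"turn":-0.015},{"jaw":45,"delta_pos":[-0.001,-0.001,0.065],"turn":-0.015}]'
python3 - <<'E'
from h import *
s=camera("side");cv2.imwrite("pics/s6.png",cv2.resize(s[120:220,310:430],None,fx=6,fy=6,interpolation=cv2.INTER_CUBIC)[:,:,::-1])
w=camera("wrist");cv2.imwrite("pics/w6.png",w[:,:,::-1])
o=get_obs();print(o["position"],o["ft_force"])
E
```

```text
clock: 3.8
position: [0.4192, -0.2847, 0.0106]
ee_rot: [0.962, 0.274, -0.0, -0.001]
ft_force: [1.0, -0.4, 0.0]
grip_width: 0.527
[ 0.4202779  -0.28540195  0.01194218] [ 0.86612416 -0.34286155  0.89333005]
```

View pics/s6.png

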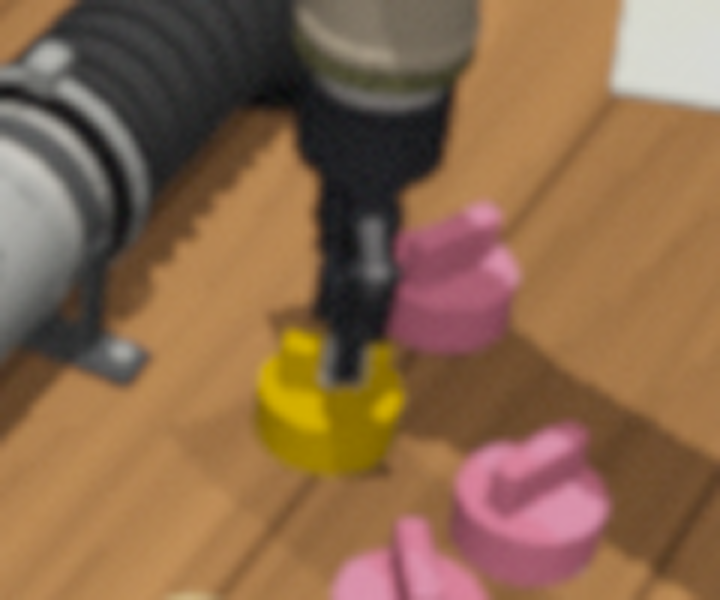

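View pics/w6.png

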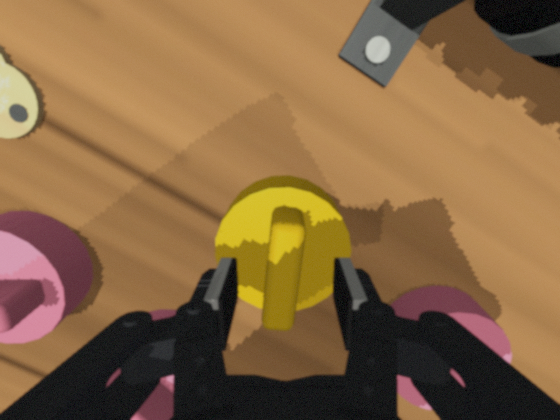

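The fingers now straddle the bar at the right height, with the bar tilted slightly. I'll turn back a little, go down 5 mm and close.

```bash
python3 -m handwheel '[{"jaw":45,"delta_pos":[0,0,0.003],"turn":0.013},{"jaw":45,"delta_pos":[0,0,0.005],"turn":0.013},{"jaw":30,"delta_pos":[0,0,0.005],"turn":0.013},{"jaw":0,"delta_pos":[0,0,0.005],"turn":0.013},{"jaw":0,"delta_pos":[0,0,0.005],"turn":0.013},{"jaw":0,"delta_pos":[0,0,0.005],"turn":0.013},{"jaw":0,"delta_pos":[0,0,0.005],"turn":0.013},{"jaw":0,"delta_pos":[0,0,0.005],"turn":0.013},{"jaw":0,"delta_pos":[0,0,0.005],"turn":0.013}]' 60
python3 -m handwheel '[{"jaw":0,"delta_pos":[0,0,-0.03],"turn":0},{"jaw":0,"delta_pos":[0,0,-0.06],"turn":0},{"jaw":0,"delta_pos":[0,0,-0.06],"turn":0},{"jaw":0,"delta_pos":[0,0,-0.06],"turn":0}]'
python3 - <<'E'
from h import *
s=camera("side");cv2.imwrite("pics/s7.png",cv2.resize(s[100:220,310:430],None,fx=5,fy=5,interpolation=cv2.INTER_CUBIC)[:,:,::-1])
w=camera("wrist");cv2.imwrite("pics/w7.png",w[:,:,::-1])
o=get_obs();print(o["position"],o["ft_force"],o["grip_width"])
E
```

```text
clock: 4.65
position: [0.4201, -0.2853, 0.0066]
ee_rot: [0.967, 0.254, 0.0, 0.001]
ft_force: [-1.4, 1.5, 6.2]
grip_width: 0.168
clock: 4.98
position: [0.4205, -0.2857, 0.0673]
ee_rot: [0.967, 0.254, 0.001, 0.001]
ft_force: [-0.5, 0.0, -2.2]
grip_width: 0.166
[ 0.4189601  -0.28475211  0.06506318] [ 0.29666142  0.28866775 -0.93390045] 0.16662097319780922
```

View pics/s7.png

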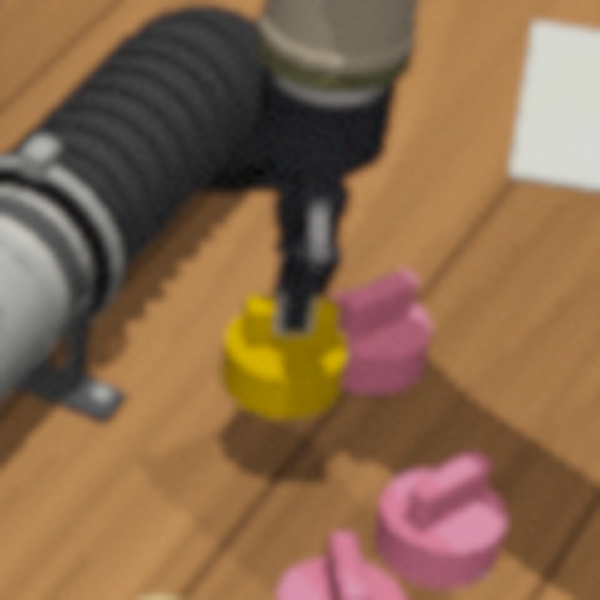

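View pics/w7.png

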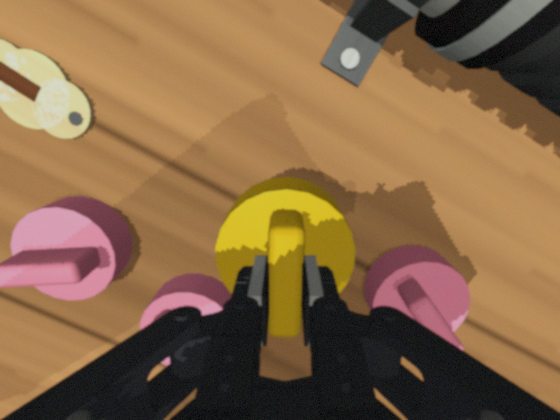

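Cap held (14 mm reading, slung level). I'll lift it to reported z ≈ 0.225 and stop short of the spigot to look at it through the wrist camera.

Run:
```python
from h import *
plan((.522,-.206,.225),.513)
o=get_obs();p=o["position"];c=calibration("wrist")
m=yellow(cv2.imread("pics/w7.png")[:,:,::-1]);m[255:]=0
def f(q):
    rr=render("wrist",capparts(*q),m.shape,c);rr[255:]=0;return np.abs(rr-m/255.).sum()
x0=np.array([.42,-.285,.515,.059])
b=minimize(f,x0,method="Nelder-Mead",options=dict(initial_simplex=np.vstack([x0,x0+np.diag([.005,.005,.08,.005])]),maxiter=400));print(b.x,b.fun,m.sum()/255)
r=R.from_quat(o["ee_rot"]);print("cap_mid in tool",r.inv().apply([b.x[0]-p[0],b.x[1]-p[1],b.x[3]+.03-p[2]]))
```

```text
pos [ 0.4189601  -0.28475211  0.06506318] yaw 0.5141755904034159 delta [ 0.1284 -0.018  -0.16  ] turn 0.0004 tilt -0.9999995276048685
[ 0.41884909 -0.28483436  0.56314141  0.05769468] 87.58823529411765 8339.0
cap_mid in tool [-1.49986054e-04 -8.22509780e-07 -2.26314215e-02]
```

```bash
python3 -m handwheel '[{"jaw":0,"delta_pos":[0,0,-0.04],"turn":0},{"jaw":0,"delta_pos":[0,0,-0.08],"turn":0},{"jaw":0,"delta_pos":[0,0,-0.12],"turn":0},{"jaw":0,"delta_pos":[0,0,-0.16],"turn":0},{"jaw":0,"delta_pos":[0.03,-0.004,-0.16],"turn":0},{"jaw":0,"delta_pos":[0.06,-0.008,-0.16],"turn":0},{"jaw":0,"delta_pos":[0.09,-0.012,-0.16],"turn":0},{"jaw":0,"delta_pos":[0.12,-0.018,-0.16],"turn":0},{"jaw":0,"delta_pos":[0.128,-0.018,-0.16],"turn":0},{"jaw":0,"delta_pos":[0.128,-0.018,-0.16],"turn":0}]'
python3 -m handwheel '[{"jaw":0,"delta_pos":[0,0,0],"turn":0},{"jaw":0,"delta_pos":[0,0,0],"turn":0},{"jaw":0,"delta_pos":[0,0,0],"turn":0}]'
python3 - <<'E'
from h import *
c=calibration("wrist");w=camera("wrist");cv2.imwrite("pics/w8.png",w[:,:,::-1])
print(get_obs()["position"],pj("wrist",[[.601,-.162,.18]],c))
a=np.linspace(0,2*np.pi,60)
v=w.copy()
q=pj("wrist",np.c_[.601+.0315*np.cos(a),-.162+.0315*np.sin(a),0*a+.18],c)
cv2.polylines(v,[np.round(q).astype(np.int32)],True,(255,0,0),1);cv2.imwrite("pics/w8o.png",v[:,:,::-1])
np.savez("w8.npz",**{k:np.array(c[k]) for k in c},im=w)
E
```

```text
clock: 5.92
position: [0.5232, -0.2036, 0.2239]
ee_rot: [0.967, 0.256, -0.001, -0.001]
ft_force: [-0.1, -0.5, -0.3]
grip_width: 0.168
clock: 6.17
position: [0.5211, -0.2078, 0.2255]
ee_rot: [0.967, 0.253, -0.0, 0.0]
ft_force: [0.2, -0.0, -1.2]
grip_width: 0.168
[ 0.52123622 -0.20762235  0.22568452] [[283.59564387  79.23875056]]
```

View pics/w8o.png

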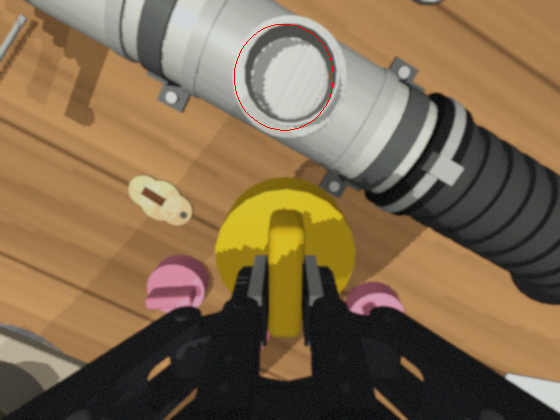

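Run:
```python
import cv2
a=cv2.imread("pics/w8o.png");b=cv2.imread("pics/w8.png")
import numpy as np
f=lambda i:cv2.resize(i[10:140,225:355],None,fx=4,fy=4,interpolation=cv2.INTER_CUBIC)
b=cv2.convertScaleAbs(f(b),alpha=1.6,beta=-160)
cv2.imwrite("pics/w8z.png",b)
```

```text
(no output)
```

View pics/w8z.png

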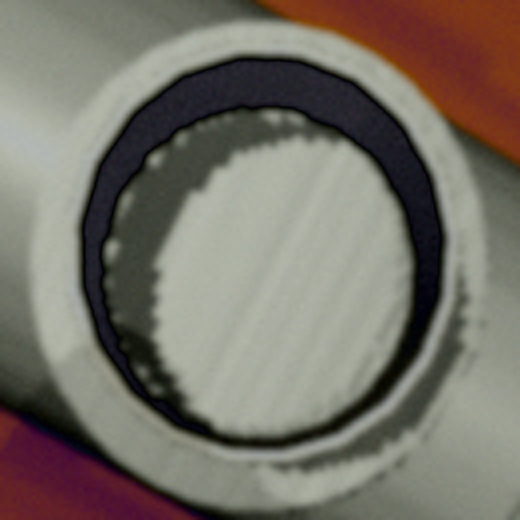

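Run:
```python
from h import *
d=np.load("w8.npz");c={k:d[k] for k in("mtx","rvec","tvec")};im=d["im"]
g=cv2.cvtColor(im,cv2.COLOR_RGB2GRAY)
h=cv2.cvtColor(im,cv2.COLOR_RGB2HSV)
# fit inner edge: sample gradient along circle at z=.18
gr=cv2.GaussianBlur(g,(3,3),0).astype(np.float32)
a=np.linspace(0,2*np.pi,180,endpoint=False)
from scipy.ndimage import map_coordinates
def val(x,y,r):
    q=pj("wrist",np.c_[x+r*np.cos(a),y+r*np.sin(a),0*a+.18],c);return map_coordinates(gr,[q[:,1],q[:,0]],order=1)
def f(p):
    x,y,r=p;return -np.mean(np.clip(val(x,y,r+.001)-val(x,y,r-.001),-20,60))
x0=np.append(bp("wrist",(290.75,72.5),.18,c)[:2],.0285);print(x0)
b=minimize(f,x0,method="Nelder-Mead",options=dict(initial_simplex=np.vstack([x0,x0+np.diag([.003,.003,.002])])));print(b.x,b.fun)
v=im.copy();x,y,r=b.x
for rr in (r,.0315):
    q=pj("wrist",np.c_[x+rr*np.cos(a),y+rr*np.sin(a),0*a+.18],c);
    w=cv2.resize(v[10:140,225:355],None,fx=4,fy=4) if rr==r else w
    cv2.polylines(w,[np.round((q-[225,10]+.5)*4).astype(np.int32)],True,(255,0,0),1)
cv2.imwrite("pics/w8y.png",w[:,:,::-1])
```

```text
[ 0.60670005 -0.16399871  0.0285    ]
[ 0.60516176 -0.16416367  0.02882084] -60.0
```

View pics/w8y.png

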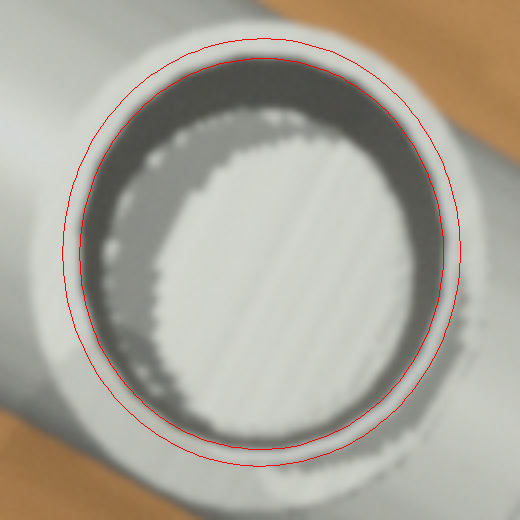

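The spigot mouth fits very well at (0.605, -0.164). Now I'll move above it and lower the cap.

```bash
python3 -c "
from h import *
plan((.6052,-.1642,.215),.51)"
```

```text
pos [ 0.52123622 -0.20762235  0.22568452] yaw 0.5120231669839853 delta [0.0945 0.0033 0.0106] turn 0.0006 tilt -0.9999997952527321
```

```bash
python3 -m handwheel '[{"jaw":0,"delta_pos":[0.03,0.001,0],"turn":0},{"jaw":0,"delta_pos":[0.06,0.002,0],"turn":0},{"jaw":0,"delta_pos":[0.085,0.003,0],"turn":0},{"jaw":0,"delta_pos":[0.0945,0.0033,0],"turn":0},{"jaw":0,"delta_pos":[0.0945,0.0033,0.01],"turn":0},{"jaw":0,"delta_pos":[0.0945,0.0033,0.02],"turn":0},{"jaw":0,"delta_pos":[0.0945,0.0033,0.025],"turn":0},{"jaw":0,"delta_pos":[0.0945,0.0033,0.025],"turn":0},{"jaw":0,"delta_pos":[0.0945,0.0033,0.025],"turn":0}]'
python3 -c "
from h import *
plan((.6052,-.1642,.161),.51)
s=camera('side');cv2.imwrite('pics/s9.png',cv2.resize(s[80:200,230:350],None,fx=5,fy=5,interpolation=cv2.INTER_CUBIC)[:,:,::-1])
s=camera('wrist');cv2.imwrite('pics/w9.png',s[:,:,::-1])
"
```

```text
clock: 6.97
position: [0.605, -0.1639, 0.2005]
ee_rot: [0.967, 0.253, -0.001, 0.0]
ft_force: [-0.3, -0.4, -1.5]
grip_width: 0.169
pos [ 0.60498102 -0.16393409  0.20052919] yaw 0.5124643173838557 delta [0.0001 0.0003 0.0395] turn 0.0008 tilt -0.9999994378078074
```

View pics/s9.png

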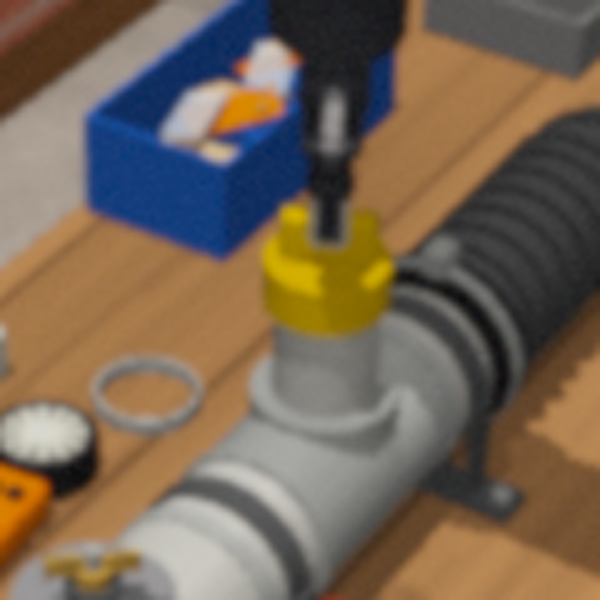

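View pics/w9.png

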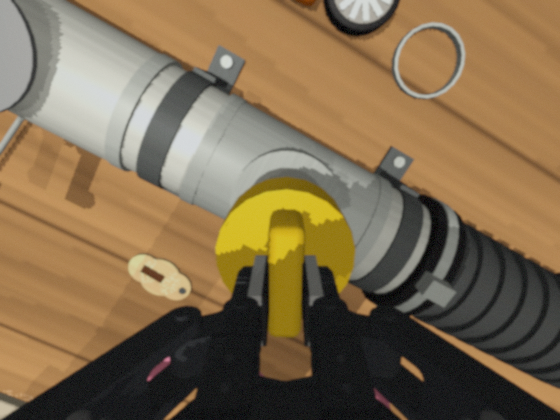

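The cap looks centred above the pipe. I'll lower it in stages, watching the force.

```bash
python3 -m handwheel '[{"jaw":0,"delta_pos":[0,0,0.005],"turn":0},{"jaw":0,"delta_pos":[0,0,0.01],"turn":0},{"jaw":0,"delta_pos":[0,0,0.015],"turn":0},{"jaw":0,"delta_pos":[0,0,0.018],"turn":0},{"jaw":0,"delta_pos":[0,0,0.018],"turn":0}]'
```

```text
clock: 7.48
position: [0.6054, -0.1629, 0.1817]
ee_rot: [0.967, 0.254, -0.001, -0.0]
ft_force: [-0.3, -0.9, -2.7]
grip_width: 0.17
```

```bash
python3 -m handwheel '[{"jaw":0,"delta_pos":[0,0,0.005],"turn":0},{"jaw":0,"delta_pos":[0,0,0.01],"turn":0},{"jaw":0,"delta_pos":[0,0,0.015],"turn":0},{"jaw":0,"delta_pos":[0,0,0.018],"turn":0},{"jaw":0,"delta_pos":[0,0,0.018],"turn":0}]'
```

```text
clock: 7.9
position: [0.6056, -0.163, 0.1637]
ee_rot: [0.967, 0.254, -0.001, -0.0]
ft_force: [-0.6, -2.2, -3.2]
grip_width: 0.166
```

```bash
python3 -m handwheel '[{"jaw":0,"delta_pos":[0,0,0.003],"turn":0},{"jaw":0,"delta_pos":[0,0,0.005],"turn":0},{"jaw":0,"delta_pos":[0,0,0.005],"turn":0}]'
```

```text
clock: 8.15
position: [0.6059, -0.1633, 0.1607]
ee_rot: [0.967, 0.254, 0.0, 0.0]
ft_force: [-4.3, -1.5, 6.0]
grip_width: 0.169
```

```bash
python3 -m handwheel '[{"jaw":0,"delta_pos":[0,0,0.003],"turn":0},{"jaw":0,"delta_pos":[0,0,0.003],"turn":0}]'; python3 -m handwheel '[{"jaw":0,"delta_pos":[0,0,0.003],"turn":0},{"jaw":0,"delta_pos":[0,0,0.003],"turn":0}]'
python3 -c "
from h import *
s=camera('side');cv2.imwrite('pics/s10.png',cv2.resize(s[80:200,230:350],None,fx=5,fy=5,interpolation=cv2.INTER_CUBIC)[:,:,::-1])"
```

```text
clock: 8.32
position: [0.606, -0.1633, 0.1606]
ee_rot: [0.967, 0.254, 0.001, 0.001]
ft_force: [-15.3, -0.3, 25.8]
grip_width: 0.171
clock: 8.48
position: [0.6077, -0.1631, 0.1599]
ee_rot: [0.967, 0.254, 0.003, 0.002]
ft_force: [-16.3, 1.4, 36.4]
grip_width: 0.169
```

View pics/s10.png

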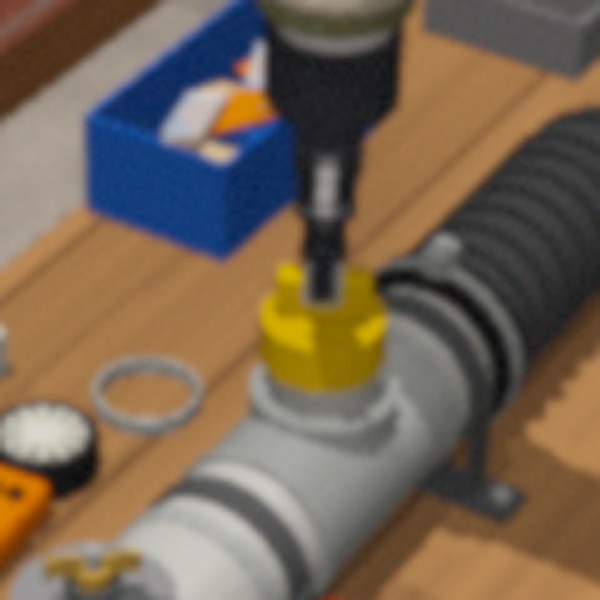

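The cap is bottomed out: force rises steeply while z stays at 0.160. I'll relieve the push, release and lift away.

```bash
python3 -m handwheel '[{"jaw":0,"delta_pos":[0,0,-0.004],"turn":0},{"jaw":0,"delta_pos":[0,0,-0.0075],"turn":0},{"jaw":0,"delta_pos":[0,0,-0.0075],"turn":0},{"jaw":30,"delta_pos":[0,0,-0.0075],"turn":0},{"jaw":45,"delta_pos":[0,0,-0.0075],"turn":0},{"jaw":45,"delta_pos":[0,0,-0.0075],"turn":0},{"jaw":45,"delta_pos":[0,0,-0.0075],"turn":0}]'
python3 -m handwheel '[{"jaw":45,"delta_pos":[0,0,-0.02],"turn":0},{"jaw":45,"delta_pos":[0,0,-0.04],"turn":0},{"jaw":45,"delta_pos":[0,0,-0.07],"turn":0},{"jaw":45,"delta_pos":[0,0,-0.08],"turn":0},{"jaw":45,"delta_pos":[0,0,-0.08],"turn":0},{"jaw":45,"delta_pos":[0,0,-0.08],"turn":0}]'
python3 - <<'E'
from h import *
c=calibration("wrist");w=camera('wrist');cv2.imwrite('pics/w11.png',w[:,:,::-1]);s=camera('side')
cv2.imwrite('pics/s11.png',cv2.resize(s[80:200,230:350],None,fx=5,fy=5,interpolation=cv2.INTER_CUBIC)[:,:,::-1])
m=yellow(w);m[258:]=0
def f(q):
    rr=render("wrist",capparts(*q),m.shape,c);rr[258:]=0;return np.abs(rr-m/255.).sum()
x0=np.array([.605,-.164,.515,.154])
b=minimize(f,x0,method="Nelder-Mead",options=dict(initial_simplex=np.vstack([x0,x0+np.diag([.005,.005,.08,.005])]),maxiter=400));print(b.x,b.fun,m.sum()/255)
print(fit([("side",calibration("side"),win(yellow(s),295,145,22))],lambda x,y,z0:capparts(x,y,.51,z0),[.605,-.164,.154],[.005,.005,.005]))
print(get_obs()["position"])
E
```

```text
clock: 9.12
position: [0.606, -0.1627, 0.1609]
ee_rot: [0.967, 0.254, -0.0, -0.0]
ft_force: [0.5, -1.2, -0.7]
grip_width: 0.527
clock: 9.62
position: [0.6063, -0.1628, 0.2413]
ee_rot: [0.967, 0.254, 0.0, 0.0]
ft_force: [-0.2, 0.0, -0.2]
grip_width: 0.523
[ 0.60432875 -0.16344535  0.5513385   0.1496865 ] 140.14117647058822 7418.0
(array([ 0.6056288 , -0.16199007,  0.15350296]), np.float64(63.83921568627451), np.int64(542))
[ 0.60551778 -0.16271449  0.23987189]
```

View pics/s11.png

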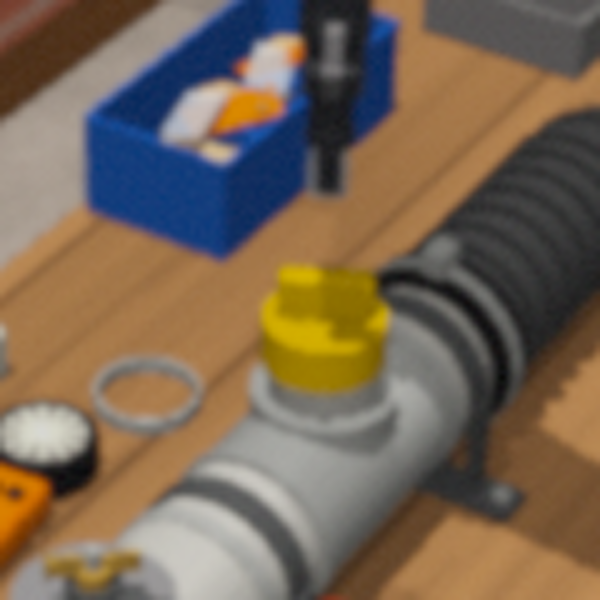

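View pics/w11.png

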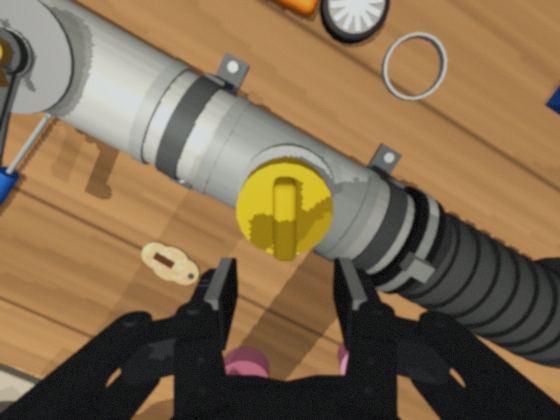

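The cap is released and seated: the side fit gives its base at 0.1535, where home is 0.154. Next is the knob. By geometry the pivot is at about (0.605, 0.0755) and the knob at about (0.460, 0.0755). I'll use a tool yaw of about -0.43, so the jaws lie near-tangent over the swing.

```bash
python3 -c "
from h import *
plan((.452,.079,.24),-.43)"
```

```text
pos [ 0.60551778 -0.16271449  0.23987189] yaw 0.5141136091881586 delta [-1.48e-02 -2.86e-01  2.00e-04] turn 0.3005 tilt -0.9999982864241717
```

```bash
python3 -m handwheel '[{"jaw":60,"delta_pos":[-0.002,-0.035,0],"turn":0.035},{"jaw":60,"delta_pos":[-0.004,-0.07,0],"turn":0.07},{"jaw":60,"delta_pos":[-0.005,-0.105,0],"turn":0.105},{"jaw":60,"delta_pos":[-0.007,-0.14,0],"turn":0.14},{"jaw":60,"delta_pos":[-0.009,-0.175,0],"turn":0.175},{"jaw":60,"delta_pos":[-0.011,-0.21,0],"turn":0.21},{"jaw":60,"delta_pos":[-0.012,-0.245,0],"turn":0.245},{"jaw":60,"delta_pos":[-0.014,-0.275,0],"turn":0.275},{"jaw":60,"delta_pos":[-0.015,-0.286,0],"turn":0.3},{"jaw":60,"delta_pos":[-0.015,-0.286,0],"turn":0.3}]'
python3 -m handwheel '[{"jaw":60,"delta_pos":[0,0,0],"turn":0},{"jaw":60,"delta_pos":[0,0,0],"turn":0},{"jaw":60,"delta_pos":[0,0,0],"turn":0}]'
python3 - <<'E'
from h import *
c=calibration("wrist");w=camera("wrist");cv2.imwrite("pics/w12.png",w[:,:,::-1])
m=win(red(w),280,205,200);print((m>0).sum())
print(fit([("wrist",c,m)],lambda x,y:cylparts(x,y,.012,.153,.203),[.46,.0755],[.005,.005]))
o=get_obs();print(o["position"],o["joint_pos"])
E
```

```text
clock: 10.55
position: [0.4506, 0.0815, 0.2407]
ee_rot: [0.977, -0.213, -0.0, 0.0]
ft_force: [-0.1, 0.2, -0.5]
grip_width: 0.706
clock: 10.8
position: [0.4527, 0.0777, 0.2407]
ee_rot: [0.977, -0.213, -0.0, 0.0]
ft_force: [0.0, 0.3, -0.0]
grip_width: 0.702
1119
(array([0.45949509, 0.07351605]), np.float64(245.02352941176468), np.int64(1119))
[0.45268154 0.07781009 0.2408336 ] [ 0.30491116 -0.03448654 -0.55308799  1.77142293 -0.01875934  1.40033786
 -2.24452367]
```

View pics/w12.png

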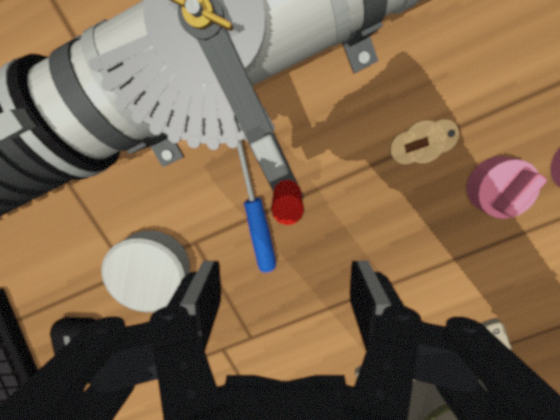

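The knob is at about (288,203) in the wrist view, with the lever still shut. Joint 7 is at -2.24 of -2.6, so I'll use a milder yaw of -0.2. First I'll check the knob fit.

Run:
```python
from h import *
c=calibration("wrist");w=cv2.imread("pics/w12.png")
a=np.linspace(0,2*np.pi,40)
z=cv2.resize(w[150:250,230:350],None,fx=6,fy=6,interpolation=cv2.INTER_CUBIC)
for (x,y),col in (((.4595,.0735),(0,255,0)),((.460,.0765),(255,255,255))):
  for zz in (.153,.203):
    q=pj("wrist",np.c_[x+.012*np.cos(a),y+.012*np.sin(a),0*a+zz],c);cv2.polylines(z,[np.round((q-[230,150]+.5)*6).astype(np.int32)],True,col,1)
cv2.imwrite("pics/w12z.png",z)
print(bp("wrist",(200,11),.178,c),bp("wrist",(195,5),.19,c))
```

```text
[0.59783737 0.07267994 0.178     ] [0.59838552 0.07254952 0.19      ]
```

View pics/w12z.png

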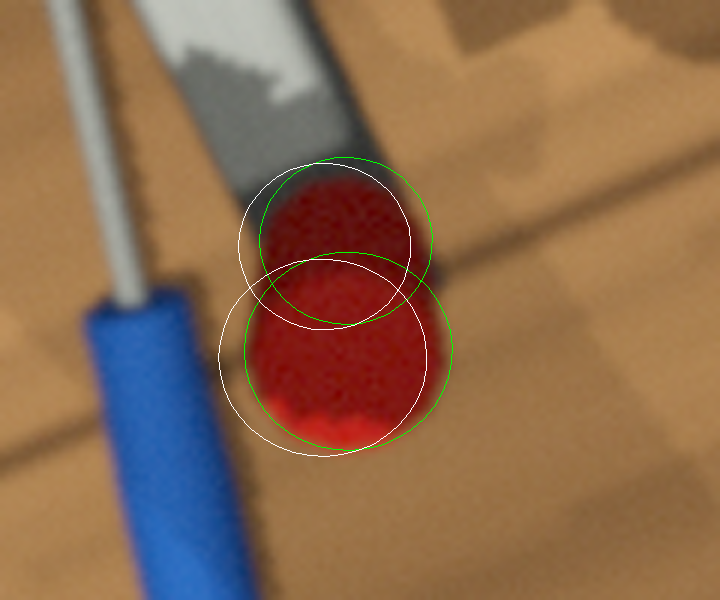

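```bash
python3 -c "
from h import *
plan((.459,.0735,.139),-.2)"
```

```text
pos [0.45268154 0.07781009 0.2408336 ] yaw -0.42901348884668494 delta [0.0076 0.0013 0.1018] turn -0.0729 tilt -0.9999996176959134
```

```bash
python3 -m handwheel '[{"jaw":60,"delta_pos":[0.004,0,0],"turn":-0.035},{"jaw":60,"delta_pos":[0.0075,0.0015,0],"turn":-0.073},{"jaw":60,"delta_pos":[0.0075,0.0015,0.02],"turn":-0.073},{"jaw":60,"delta_pos":[0.0075,0.0015,0.05],"turn":-0.073},{"jaw":60,"delta_pos":[0.0075,0.0015,0.08],"turn":-0.073},{"jaw":60,"delta_pos":[0.0075,0.0015,0.095],"turn":-0.073},{"jaw":60,"delta_pos":[0.0075,0.0015,0.102],"turn":-0.073},{"jaw":60,"delta_pos":[0.0075,0.0015,0.102],"turn":-0.073},{"jaw":60,"delta_pos":[0.0075,0.0015,0.102],"turn":-0.073}]'
python3 - <<'E'
from h import *
o=get_obs();print(o["position"],o["joint_pos"])
w=camera("wrist");cv2.imwrite("pics/w13.png",w[:,:,::-1]);s=camera("side")
cv2.imwrite("pics/s13.png",cv2.resize(s[140:240,240:360],None,fx=6,fy=6,interpolation=cv2.INTER_CUBIC)[:,:,::-1])
E
```

```text
clock: 11.6
position: [0.4591, 0.0742, 0.1399]
ee_rot: [0.995, -0.099, 0.0, -0.0]
ft_force: [-0.0, -0.2, -0.3]
grip_width: 0.704
[0.45908988 0.07420374 0.13993548] [ 0.29179183  0.05065765 -0.5590365   1.91080201  0.02881964  1.18750924
 -2.04755028]
```

View pics/w13.png

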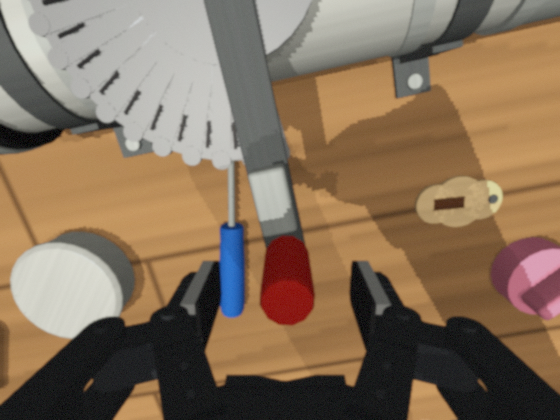

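View pics/s13.png

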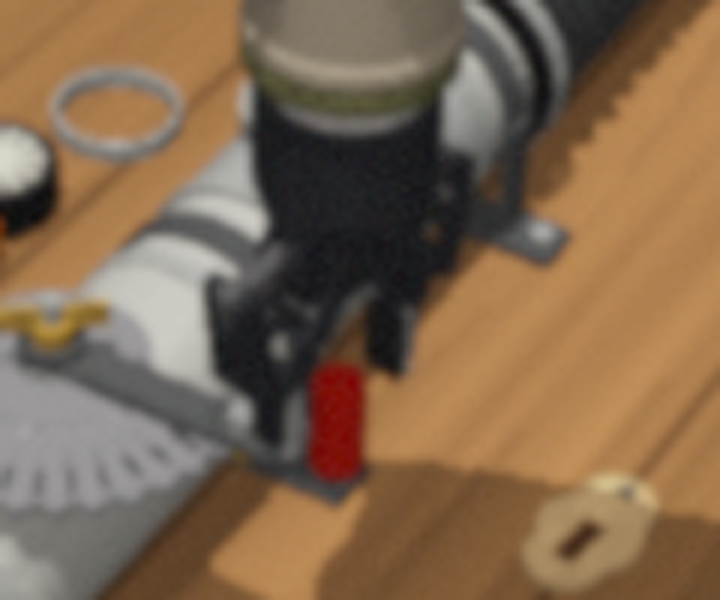

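The knob sits between the open pads. Closing.

```bash
python3 -m handwheel '[{"jaw":30,"delta_pos":[0,0,0],"turn":0},{"jaw":10,"delta_pos":[0,0,0],"turn":0},{"jaw":0,"delta_pos":[0,0,0],"turn":0},{"jaw":0,"delta_pos":[0,0,0],"turn":0},{"jaw":0,"delta_pos":[0,0,0],"turn":0},{"jaw":0,"delta_pos":[0,0,0],"turn":0},{"jaw":0,"delta_pos":[0,0,0],"turn":0}]' 60
python3 - <<'E'
from h import *
o=get_obs();print(o["position"],o["ft_force"],o["grip_width"])
w=camera("wrist");cv2.imwrite("pics/w14.png",w[:,:,::-1])
E
```

```text
clock: 12.28
position: [0.4589, 0.0737, 0.1401]
ee_rot: [0.995, -0.1, 0.0, 0.001]
ft_force: [-1.4, -3.2, 6.5]
grip_width: 0.263
[0.45885342 0.07367129 0.1400853 ] [-1.37925906 -3.20133149  6.46438489] 0.2628261813736474
```

View pics/w14.png

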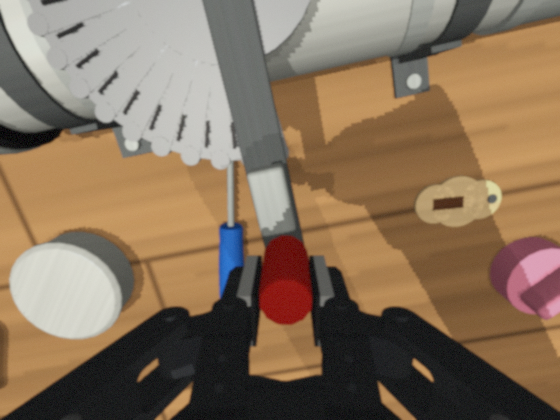

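Run:
```python
from h import *
o=get_obs();r=R.from_quat(o["ee_rot"])
for th in np.arange(1,11)*.0436:
    print(round(th,3),np.round(r.inv().apply([.145*(1-np.cos(th)),.145*np.sin(th),0]),4))
```

```text
0.044 [-0.0011 -0.0062 -0.    ]
0.087 [-0.002  -0.0125 -0.    ]
0.131 [-0.0025 -0.0188 -0.    ]
0.174 [-0.0028 -0.0251 -0.    ]
0.218 [-0.0029 -0.0314 -0.    ]
0.262 [-0.0026 -0.0377 -0.    ]
0.305 [-0.0021 -0.044  -0.    ]
0.349 [-0.0013 -0.0503 -0.    ]
0.392 [-0.0002 -0.0565 -0.0001]
0.436 [ 0.0011 -0.0627 -0.0001]
```

```bash
python3 -m handwheel '[{"jaw":0,"delta_pos":[-0.001,-0.006,0],"turn":0},{"jaw":0,"delta_pos":[-0.002,-0.0125,0],"turn":0},{"jaw":0,"delta_pos":[-0.0025,-0.019,0],"turn":0},{"jaw":0,"delta_pos":[-0.003,-0.025,0],"turn":0},{"jaw":0,"delta_pos":[-0.003,-0.0315,0],"turn":0},{"jaw":0,"delta_pos":[-0.0025,-0.0375,0],"turn":0},{"jaw":0,"delta_pos":[-0.002,-0.044,0],"turn":0},{"jaw":0,"delta_pos":[-0.0015,-0.05,0],"turn":0},{"jaw":0,"delta_pos":[0,-0.0565,0],"turn":0},{"jaw":0,"delta_pos":[0.001,-0.0625,0],"turn":0}]'
python3 - <<'E'
from h import *
w=camera("wrist");cv2.imwrite("pics/w15.png",w[:,:,::-1]);t=camera("top")
cv2.imwrite("pics/t15.png",cv2.resize(t[165:265,215:335],None,fx=6,fy=6,interpolation=cv2.INTER_CUBIC)[:,:,::-1])
o=get_obs();p=o["position"];print(p,o["ft_force"],o["grip_width"],np.arctan2(p[1]-.0745,.604-p[0]),np.hypot(p[1]-.0745,.604-p[0]),o["joint_pos"][6])
E
```

```text
clock: 13.17
position: [0.4717, 0.135, 0.14]
ee_rot: [0.995, -0.1, -0.0, 0.001]
ft_force: [-3.9, -4.1, 7.8]
grip_width: 0.259
[0.47214086 0.1357499  0.14005191] [-2.88080334 -2.65093099  7.94966435] 0.26091117946477643 0.43485474718594325 0.14539045263550726 -2.1999720630774147
```

View pics/w15.png

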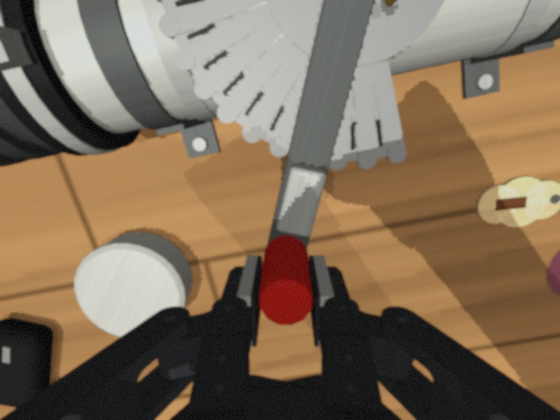

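View pics/t15.png

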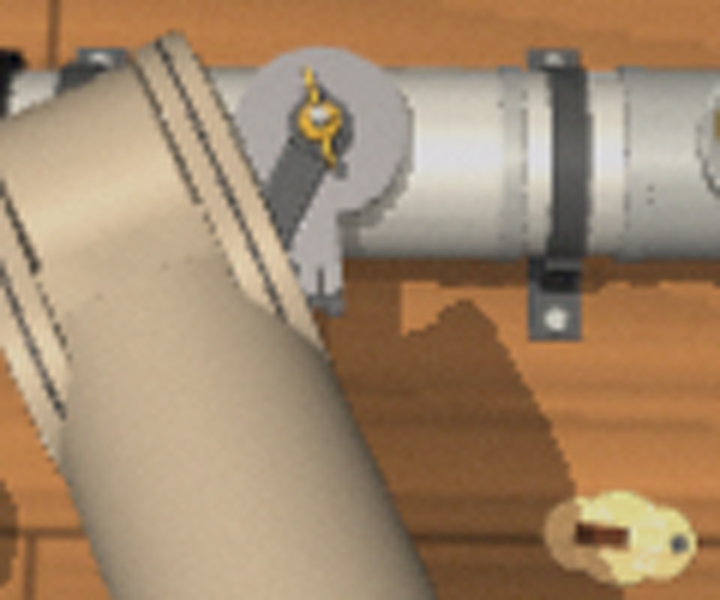

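The lever follows the knob and is at about 0.435 rad. Next, the second half, slowing near the end.

Run:
```python
from h import *
o=get_obs();r=R.from_quat(o["ee_rot"]);t0=.436
for th in (.49,.545,.6,.65,.7,.745,.79,.83,.86,.873):
    print(th,np.round(r.inv().apply([.145*(np.cos(t0)-np.cos(th)),.145*(np.sin(th)-np.sin(t0)),0]),4))
```

```text
0.49 [ 0.002  -0.0076 -0.    ]
0.545 [ 0.0045 -0.0151 -0.    ]
0.6 [ 0.0075 -0.0226 -0.    ]
0.65 [ 0.0105 -0.0292 -0.    ]
0.7 [ 0.0138 -0.0356 -0.    ]
0.745 [ 0.017  -0.0412 -0.    ]
0.79 [ 0.0206 -0.0467 -0.    ]
0.83 [ 0.0239 -0.0515 -0.    ]
0.86 [ 0.0265 -0.055  -0.    ]
0.873 [ 0.0277 -0.0564 -0.    ]
```

```bash
python3 -m handwheel '[{"jaw":0,"delta_pos":[0.002,-0.0075,0],"turn":0},{"jaw":0,"delta_pos":[0.0045,-0.015,0],"turn":0},{"jaw":0,"delta_pos":[0.0075,-0.0225,0],"turn":0},{"jaw":0,"delta_pos":[0.0105,-0.029,0],"turn":0},{"jaw":0,"delta_pos":[0.014,-0.0355,0],"turn":0},{"jaw":0,"delta_pos":[0.017,-0.041,0],"turn":0},{"jaw":0,"delta_pos":[0.0205,-0.0465,0],"turn":0},{"jaw":0,"delta_pos":[0.024,-0.0515,0],"turn":0},{"jaw":0,"delta_pos":[0.0265,-0.055,0],"turn":0},{"jaw":0,"delta_pos":[0.0275,-0.0565,0],"turn":0}]'
python3 -m handwheel '[{"jaw":0,"delta_pos":[0,0,0],"turn":0},{"jaw":0,"delta_pos":[0,0,0],"turn":0},{"jaw":0,"delta_pos":[0,0,0],"turn":0}]'
python3 - <<'E'
from h import *
c=calibration("wrist");w=camera("wrist");cv2.imwrite("pics/w16.png",w[:,:,::-1]);t=camera("top")
cv2.imwrite("pics/t16.png",cv2.resize(t[165:265,215:335],None,fx=6,fy=6,interpolation=cv2.INTER_CUBIC)[:,:,::-1])
s=camera("side");cv2.imwrite("pics/s16.png",cv2.resize(s[120:240,190:340],None,fx=5,fy=5,interpolation=cv2.INTER_CUBIC)[:,:,::-1])
o=get_obs();p=o["position"];print(p,o["ft_force"],o["grip_width"],np.arctan2(p[1]-.0745,.604-p[0]),np.hypot(p[1]-.0745,.604-p[0]),o["joint_pos"][6])
E
```

```text
clock: 14.1
position: [0.5101, 0.1857, 0.14]
ee_rot: [0.995, -0.099, -0.0, 0.0]
ft_force: [-6.9, -3.0, 9.5]
grip_width: 0.259
clock: 14.35
position: [0.5098, 0.1854, 0.1401]
ee_rot: [0.995, -0.099, -0.0, 0.0]
ft_force: [-4.5, -2.1, 7.5]
grip_width: 0.261
[0.50973336 0.18533197 0.14006126] [-5.75418898 -2.61019221  7.48492134] 0.2583903936649696 0.865990881996569 0.14549887967104894 -2.31996993420718
```

View pics/w16.png

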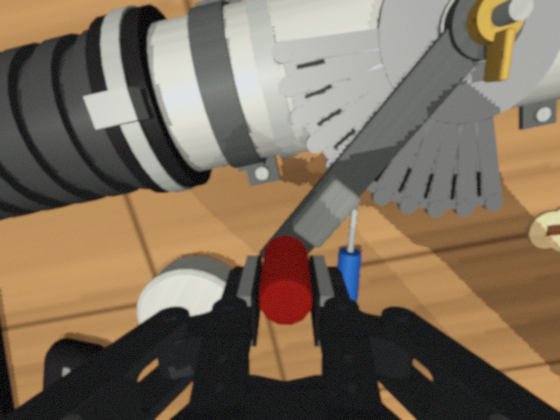

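View pics/s16.png

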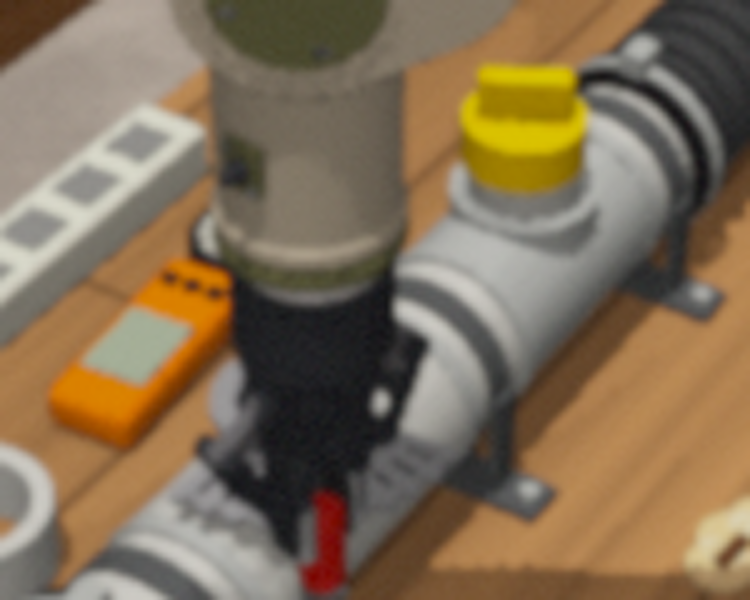

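View pics/t16.png

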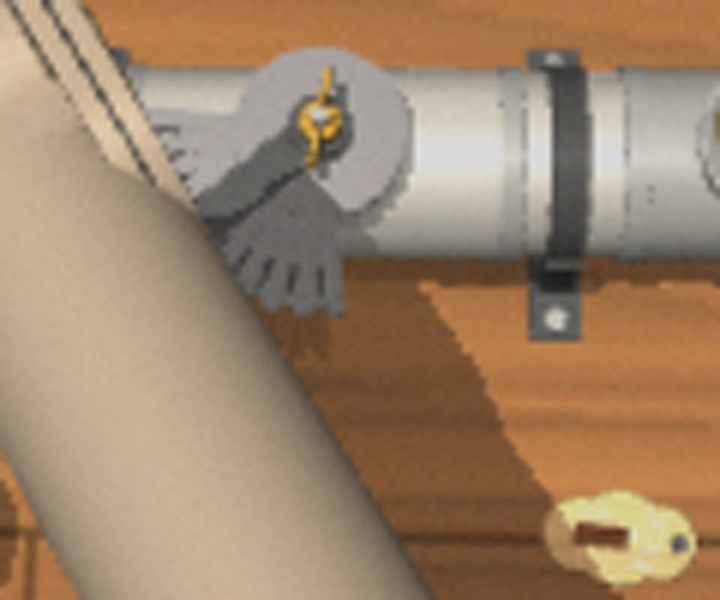

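Run:
```python
from h import *
c=calibration("wrist")
w=cv2.imread("pics/w16.png")
z=cv2.resize(w[20:260,240:490],None,fx=3,fy=3,interpolation=cv2.INTER_CUBIC)
# project expected strip outlines at candidate angles
for th,col in ((.785,(0,0,255)),(.873,(0,255,0)),(.96,(255,0,0))):
  u=np.array([-np.cos(th),np.sin(th),0]);n=np.array([np.sin(th),np.cos(th),0]);P=np.array([.604,.0745,.150])
  for s in (-.011,.011):
    q=pj("wrist",[P+u*.03+n*s,P+u*.145+n*s],c);q=np.round((q-[240,20]+.5)*3).astype(int)
    cv2.line(z,tuple(map(int,q[0])),tuple(map(int,q[1])),col,1)
cv2.imwrite("pics/w16z.png",z)
```

```text
(no output)
```

View pics/w16z.png

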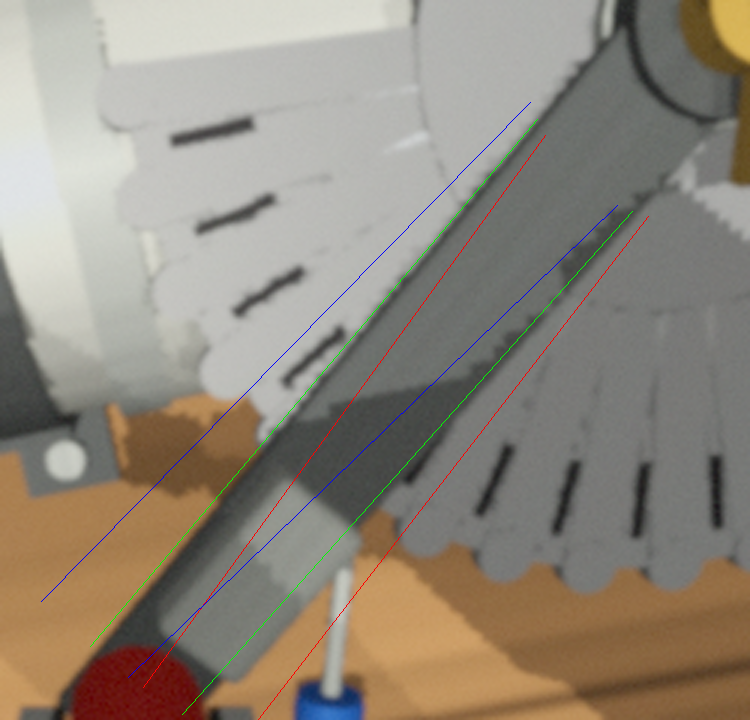

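The lever matches the 0.873 rad outline. Five notches (0 to 4) show on one side and four (6 to 9) on the other, so it's in the fifth. I'll hold a moment longer and re-check.

```bash
python3 -m handwheel '[{"jaw":0,"delta_pos":[0,0,0],"turn":0},{"jaw":0,"delta_pos":[0,0,0],"turn":0},{"jaw":0,"delta_pos":[0,0,0],"turn":0},{"jaw":0,"delta_pos":[0,0,0],"turn":0},{"jaw":0,"delta_pos":[0,0,0],"turn":0},{"jaw":0,"delta_pos":[0,0,0],"turn":0},{"jaw":0,"delta_pos":[0,0,0],"turn":0},{"jaw":0,"delta_pos":[0,0,0],"turn":0}]'
python3 - <<'E'
from h import *
s=camera("side");print(fit([("side",calibration("side"),win(yellow(s),295,145,22))],lambda x,y,z0:capparts(x,y,.51,z0),[.605,-.164,.154],[.005,.005,.005]))
w=camera("wrist");d=np.abs(w.astype(int)-cv2.imread("pics/w16.png")[:,:,::-1].astype(int)).mean();print(d)
o=get_obs();p=o["position"];print(p,o["ft_force"],o["grip_width"],np.arctan2(p[1]-.0745,.604-p[0]),np.abs(o["joint_velocities"]).max())
hand_in()
E
```

```text
clock: 15.17
position: [0.5097, 0.1854, 0.1401]
ee_rot: [0.995, -0.099, -0.0, 0.0]
ft_force: [-4.2, -1.9, 8.0]
grip_width: 0.258
(array([ 0.6091595 , -0.16534395,  0.15070278]), np.float64(47.588235294117645), np.int64(559))
2.130589569160998
[0.50974277 0.18534764 0.14009166] [-5.47189581 -1.56237196  7.19446003] 0.25916954361705163 0.8661098748138633 0.0024242842022247297
the job is handed in; nothing more can be done
```

The yellow cap is on the spigot and released. The gripper is holding the red knob with the damper at the fifth click, and I handed the job in at about 15 s. No verdict came back, so the checks below are my own.

**Cap:**
- I pushed it down until it stopped dead, then let go. The side camera put its base at 153.5 mm just after release, against 154 mm for fully home.
- A last fit just before hand-in read about 4 mm to the side and 3 mm lower. I took that as measurement scatter, because the picture shows the cap level and seated.
- A wrist-camera fit after release also read low, at 149.7 mm; I gave it less weight.

**Damper:**
- By the gripper position the lever is at about 0.866 rad, against 0.873 for the fifth notch.
- The wrist view agrees: five notches (0 to 4) show on one side of the lever and four (6 to 9) on the other.
- The arm was at rest with about 60 N of commanded grip. The gripper was open 22 mm on the 24 mm knob, and the wrist felt about 6 N sideways.

**What went wrong:** my first grasp of the cap missed. The fingertips sit about 33 mm short of the reported tool point, so the jaws closed above the handle without touching anything. I went lower to allow for this in the later grasps.

I saw nothing else on the bench move, but I didn't measure the other items at the end.

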